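Set the torque sleeve and hover the control box cover over its threads

ROBOT

A 6-joint arm with a two-finger parallel gripper is mounted at the origin on the work surface. World frame = base frame: x ahead of the robot, y to its left, z up, the work surface at z = 0. Lengths are in m, angles in rad, forces in N, time in s.
With the tool pointing down it reaches from about 0.25 to 0.775 m from the base axis. Payload 4 kg.
Tool frame: the origin (TCP) lies midway between the tips of the shut fingers; the grasp point (between the pads) lies 19 mm behind it; z points along the fingers, y is the direction in which the jaws open and shut (so a half turn about z gives the same grasp; the last joint's range is limited). The gripper opens to 94 mm and grips with 3 to 60 N. Pads are 16 mm wide; open, the fingers measure 119 mm over their backs; the gripper's body (75 mm by 177 mm) begins 78 mm behind the grasp point.
Start: joints at [-1.268, 0.087, 1.371, -0, 1.684, -0.103], TCP at [0.217, -0.505, 0.17] pointing down, gripper open.
Joint ranges: [-3.1, 3.1], [-0.76, 2.03], [0.27, 2.55], [-1.08, 4.22], [0.17, 2.65], [-2.57, 2.57]. Speed limits (rad/s): [2.79, 2.79, 3.14, 3.14, 3.14, 3.14].

INTERFACE

Orientations are given as [roll, pitch, yaw] about the fixed x, y, z axes, in that order (R = Rz(yaw) Ry(pitch) Rx(roll)).
In Python, from bench import robot, cams gives the robot as it stands.
- The arm moves only by the tool step_arm, never from a script. Its argument "plan" is a list that holds one entry, the list of rows, each a list of 5 numbers: the shift along the world's x, y, z in mm, then the turn about the world's z in rad, then the opening in per cent of the stroke, from 0 (shut) to 100 (fully open). In form: [[[tx, ty, tz, turn, fingers], ...]]. A call has 1 to 8 rows; each row is the pose to reach, as a shift and turn from the pose commanded when the call began; what a row does not reach only later rows make up. A row lasts 1/12 s, in which the tool goes at most 41.7 mm and 7.16 degrees, less where a joint would pass 70% of its speed; a pose out of reach is approached as far as the arm can. A call with a gripper value outside its range is refused whole. The fingers move at their own pace and stop on an object; the grip force is fixed at half the most. Time passes only in rows, so rows that repeat a pose let the fingers close. It gives the time, the measured TCP pose, the force and the opening at its end, in the units of the state.
- robot.get_obs(): the state, without advancing time (a new reading comes with each control period).
- cams.snapshot(name): name is "scene" or "top" or "wrist"; returns a dict with "frame" (420x560x3 uint8, red, green, blue), "camera_matrix" (3x3 intrinsics, pixels), "origin" and "attitude" of the camera in the world; the wrist camera has in their place "T_tool_cam" (4x4, takes a point from camera to tool coordinates, whose origin is the TCP and whose axes are the flange's). Camera axes: x right, y down, z forward; pixel columns grow to the right and rows downward; lengths in m; the calibration is good to about 2 mm. A picture is of the moment at which its call begins: read the wrist's pose just before it. There is no depth.
- robot.close_job(): hands the job in, once; it reports no verdict.
The state is a dict: "time": time; "joint_positions": joint angles; "qvel": joint speeds; "joint_torque": joint torques, N m; "tool_pos": TCP position; "ee_rot": TCP orientation; "wrist_force": force on the tool from outside, world axes, zero at the start; "wrist_torque": the same for the moment, N m; "width": finger opening in m.
Only numpy, scipy, OpenCV 4.12 (cv2) and the standard library are available. Lean on these libraries where they do the work, as an engineer would, in place of code of your own. Each camera call takes 0.05 s, during which the arm holds its last target. There are 200 camera calls.

TASK

We are about to screw the cover back on the open control box of the jeweller's bench. First turn the scale sleeve of the standing torque driver to 5 and let go of it; then pick up the rectangular cover plate by its handle and hold it level over the box, hovering about 15 mm above the rim without touching it, so that every threaded hole shows whole through the plate's hole above it. Finish while still holding the plate there, still, for the screws to be put in, and leave the other things on the bench where they are.

Things in the scene. Friction and masses are not known exactly. Their poses are not given: they have to be found in the camera images.
- cover_plate: Loose bare aluminium cover plate, 150 (its x) x 110 (its y) x 4 mm, about 0.3 kg, flat on the bench, handle up. Origin: centre of its underside; z up. Four through holes of 12 mm diameter at x = +-60, y = +-40 mm. It is the only rectangular plate and looks the same after a half turn: either way round is right on the box. Plate and box lie left and right of the driver, either may be on either side.
- handle (a point): Centre of the plate's dark steel bow handle, over the plate's centre, 42 mm above its underside; axes as the plate's. A flat-sided bar 70 mm long (along x), 12 mm wide (along y), 16 mm tall, spanning 34 to 50 mm above the underside, on two posts at x = +-30 mm (10 mm long along x); the space under the bar between the posts is free.
- hole_a (a point): Centre of the plate's hole at x = +60, y = +40 mm, at the level of the underside
- hole_b (a point): Centre of the plate's hole at x = -60, y = -40 mm (diagonally opposite), at the level of the underside
- control_box: Fixed open-topped dark steel box, 164 (its x) x 124 (its y) x 60 mm high, 4 mm walls, circuit board inside. Origin: centre of its underside, on the bench; z up. In its corners four round bosses of 20 mm diameter at x = +-60, y = +-40 mm, tops level with the rim at 60 mm, each with a brass insert and, in the middle of it, a threaded hole of 4 mm diameter (dark dot).
- thread_a (a point): Mouth of the threaded hole at x = +60, y = +40 mm of the box, 60 mm above the bench
- thread_b (a point): Mouth of the threaded hole at x = -60, y = -40 mm of the box (diagonally opposite), 60 mm above the bench
- driver_stand: Fixed stand, block 76 x 70 x 24 mm; origin on the bench on the sleeve's axis. On it a fixed aluminium scale disc, 70 mm diameter, top 48 mm above the bench, with nine dark radial marks for the values 0 to 8, 0.3 rad apart, clockwise from above; marks 0 and 5 are longer and thicker. Mark 4 lies towards the stand's +x, 0 lies 1.2 rad anticlockwise of it, 5 lies 0.3 rad clockwise of it.
- sleeve_grip (a point): On the upright axis of the torque driver's scale sleeve, 74 mm above the bench, at the height to grip. The sleeve is a ribbed black cylinder, 36 mm diameter, 50 to 86 mm above the bench, over a skirt of 40 mm diameter below 53 mm. A white pointer on the skirt and a white line from centre to rim on the top point at the value set; this point's x axis points along them.
- sleeve (a joint): Turn of the sleeve in rad: scale value = joint / 0.3, so 5 is 1.5 rad; grows clockwise seen from above; runs from -0.1 to 2.5. It has a click stop at every whole value (about 0.1 N m to turn past), and when let go it snaps to the nearest one. It starts well below 5.
- tray_a: Bystander: loose shallow sorting tray 90 x 70 x 16 mm
- tray_b: Bystander: second loose sorting tray of the same size
- loupe: Bystander: black eye loupe, 38 mm diameter, 32 mm tall
- screwdriver: Bystander: screwdriver, 150 mm long, lying on the bench near the robot between the box and the plate
- burr_block: Bystander: round rubber burr holder, 64 mm diameter, 52 mm tall with its burrs
- round_cap: Bystander: round aluminium cap, 76 mm diameter, 5 mm thick, with a knob up to 25 mm
- calliper: Bystander: steel calliper lying flat, 180 mm long
Not all that is in view belongs to the job. What is shaped like the cover_plate but orange is not meant. What is shaped like the driver_stand but purple is not meant.

How it is judged:
On the way, in this order (a step that is already met when the one before it is completed fails the run):
1. the sleeve stands at 5 and is let go (value of joint sleeve between 1.4 and 1.6 rad and contact force between driver_stand and the fingers below 0.1 N), for 0.2 s.
2. the cover plate is lifted off the bench by the gripper (height (world z) of cover_plate above 0.03 m and contact force between cover_plate and the fingers above 1 N), for 0.2 s.
At the end, for the whole second after the job is handed in: The sleeve stands at 5 (within a third of a division); the gripper alone holds the plate, still, level within 0.07 rad, its underside 6 to 28 mm above the box's rim and not touching the box, with two diagonal holes within 4 mm (horizontally) of two diagonal threaded holes, either way round (value of joint sleeve between 1.4 and 1.6 rad and ((horizontal distance between hole_a and thread_a below 0.004 m and horizontal distance between hole_b and thread_b below 0.004 m) or (horizontal distance between hole_a and thread_b below 0.004 m and horizontal distance between hole_b and thread_a below 0.004 m)) and z of cover_plate in the frame of control_box between 0.066 and 0.088 m and angle between cover_plate's own z axis and vertical below 0.07 rad and contact force between cover_plate and control_box below 0.05 N and contact force between cover_plate and the fingers above 1 N and linear speed of cover_plate below 0.01 m/s and angular speed of cover_plate below 0.06 rad/s); the arm keeps its last pose, push and grip.
It fails at once if a bystander is pushed more than 30 mm (distance of any of tray_a, tray_b, loupe, screwdriver, burr_block, round_cap, calliper from where it was at the start of the episode above 0.03 m).
It fails at once if the plate is banged on the box (contact force between cover_plate and control_box above 12 N).
It also fails if it takes over 58 s, if anything falls off the work surface, if the arm or the gripper's body presses on something with over 40 N, if the wrist force passes 120 N, or if a joint passes its speed limit or range.

## Working session

There is one attempt and no reset: what is moved stays moved. The work goes in short steps, Python scripts to look and compute and a tool call to move; the robot and the scene stay as the last step left them, time stands still between calls to the robot, and variables do not carry over. Pictures are saved under pics/ and viewed, about 8 in all and at most 12, crops included, and the job is handed in when it is done.

Besides the shell and the picture viewer there is one more tool, called after "Request:" as name(argument=value, ...) on one line, values as JSON. step_arm: Moves the arm, as the interface text tells. Its arguments: {"type":"object","properties":{"plan":{"type":"array"}},"required":["plan"]}

```bash
mkdir -p pics; ls; cat > h.py <<'E'
import numpy as np, cv2, json
from bench import robot, cams
from scipy.spatial.transform import Rotation as R
def snap(name,fn):
    o=robot.get_obs(); s=cams.snapshot(name)
    cv2.imwrite(f'pics/{fn}.png',s['frame'][:,:,::-1])
    if name=='wrist':
        T=np.eye(4);T[:3,:3]=R.from_euler('xyz',o['ee_rot']).as_matrix() if np.size(o['ee_rot'])==3 else R.from_quat(o['ee_rot']).as_matrix()
        T[:3,3]=o['tool_pos'];T=T@np.array(s['T_tool_cam'])
    else:
        T=np.eye(4);a=np.array(s['attitude']);T[:3,3]=s['origin']
        T[:3,:3]=a if a.shape==(3,3) else (R.from_euler('xyz',a).as_matrix() if a.size==3 else R.from_quat(a).as_matrix())
    np.savez(f'pics/{fn}.npz',K=s['camera_matrix'],T=T)
    return s
def ray(fn,u,v):
    d=np.load(f'pics/{fn}.npz');T=d['T']
    r=T[:3,:3]@np.linalg.solve(d['K'],[u,v,1.]);return T[:3,3],r
def at(fn,u,v,z):
    o,r=ray(fn,u,v);return o+r*(z-o[2])/r[2]
def proj(fn,p):
    d=np.load(f'pics/{fn}.npz');T=d['T']
    q=d['K']@(T[:3,:3].T@(np.array(p)-T[:3,3]));return q[:2]/q[2]
def tri(l):
    A=0;b=0
    for f,u,v in l:
        o,r=ray(f,u,v);r=r/np.linalg.norm(r);M=np.eye(3)-np.outer(r,r);A=A+M;b=b+M@o
    return np.linalg.solve(A,b)
E
python3 - <<'E'
from h import *
print(robot.get_obs())
for n in('scene','top','wrist'):
    s=snap(n,n+'0'); print({k:np.round(v,4).tolist() for k,v in s.items() if k!='frame'})
    print(np.load(f'pics/{n}0.npz')['T'].round(3).tolist())
a=cv2.imread('pics/top0.png')
cv2.imwrite('pics/top0b.png',cv2.resize(a,(800,600),interpolation=cv2.INTER_CUBIC))
E
```

```text
pics
{'time': 0.0, 'joint_positions': array([-1.26808169e+00,  8.79151507e-02,  1.37227490e+00,  1.63265882e-05,
        1.68363742e+00, -1.03087534e-01]), 'qvel': array([ 6.58746176e-05, -1.30264232e-03,  9.11398462e-04, -1.14635925e-03,
       -9.10821036e-05,  1.68444191e-03]), 'joint_torque': array([-1.48642739e-03, -3.40186644e+01, -3.02426112e+01,  7.17271375e-02,
        3.30818142e-02, -1.68929278e-04]), 'tool_pos': array([ 0.21692727, -0.50470034,  0.16851562]), 'ee_rot': array([-3.13937137e+00, -2.46114979e-04,  4.05803718e-01]), 'wrist_force': array([0.61888487, 0.04106946, 0.3566863 ]), 'wrist_torque': array([ 0.01923523,  0.011865  , -0.01929762]), 'width': 0.09426654692726022}
{'camera_matrix': [[450.3141, 0.0, 284.1205], [0.0, 450.3141, 201.7722], [0.0, 0.0, 1.0]], 'origin': [1.0989, 0.5305, 0.8375], 'attitude': [-2.3496, 0.0111, 2.3161]}
[[-0.678, 0.522, -0.518, 1.099], [0.735, 0.471, -0.488, 0.531], [-0.011, -0.712, -0.702, 0.837], [0.0, 0.0, 0.0, 1.0]]
{'camera_matrix': [[530.2134, 0.0, 280.3126], [0.0, 530.2134, 210.4162], [0.0, 0.0, 1.0]], 'origin': [0.3888, 0.0153, 1.505], 'attitude': [-3.0581, -0.0094, -1.5766]}
[[-0.006, -0.997, 0.083, 0.389], [-1.0, 0.005, -0.01, 0.015], [0.009, -0.083, -0.996, 1.505], [0.0, 0.0, 0.0, 1.0]]
{'camera_matrix': [[309.3146, 0.0, 276.3845], [0.0, 309.3146, 209.5109], [0.0, 0.0, 1.0]], 'T_tool_cam': [[-0.0006, -0.9604, -0.2787, 0.0808], [1.0, -0.0006, 0.0001, 0.0001], [-0.0002, -0.2787, 0.9604, -0.2159], [0.0, 0.0, 0.0, 1.0]]}
[[0.394, -0.882, -0.257, 0.291], [-0.919, -0.379, -0.108, -0.473], [-0.002, 0.278, -0.96, 0.385], [0.0, 0.0, 0.0, 1.0]]
```

View pics/top0b.png

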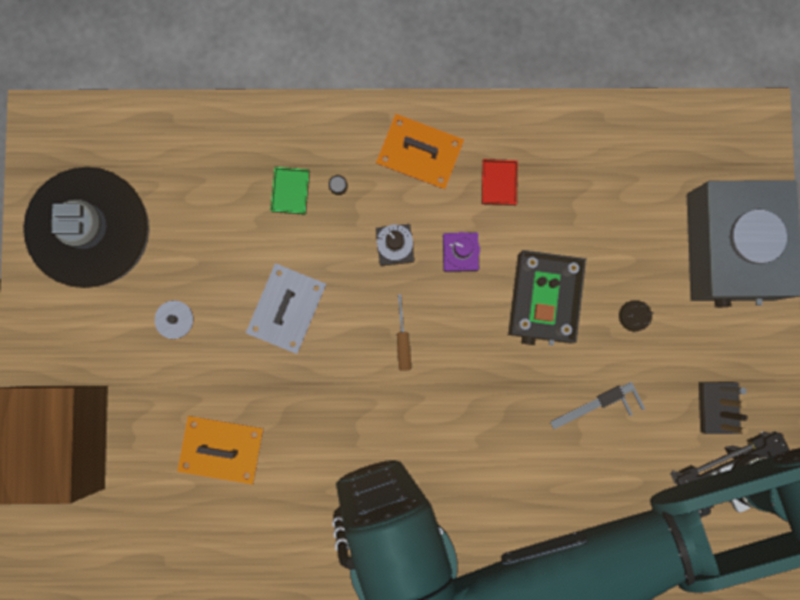

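View pics/scene0.png

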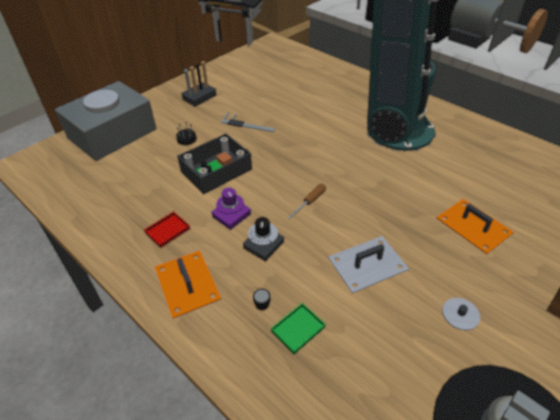

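The top view (800 px wide) shows these candidates:
- **Plates:** bare aluminium at (286,308), orange at (420,150) and (221,450). I take the bare one.
- **Drivers:** grey stand at (395,243), purple at (461,251). I take the grey one.
- **Box:** at (547,297).

I'll confirm these in one enlarged crop and take rough positions.

```bash
python3 - <<'E'
from h import *
a=cv2.imread('pics/top0.png');b=cv2.imread('pics/scene0.png')
def c(im,x,y,s=80,o=300): return cv2.resize(im[y-s//2:y+s//2,x-s//2:x+s//2],(o,o),interpolation=cv2.INTER_CUBIC)
m=np.vstack([np.hstack([c(a,276,172,40,260),c(a,200,216,70,260),c(a,383,208,80,260)]),np.hstack([c(b,264,236,50,260),c(b,369,262,84,260),c(b,215,162,84,260)])])
cv2.imwrite('pics/m1.png',m)
k=1.4286
print('stand',at('top0',395/k,243/k,.086),'plate',at('top0',286/k,308/k,.04),'box',at('top0',547/k,297/k,.06))
print('tri sleeve',tri([('top0',395/k,240/k),('scene0',263,222)]))
E
```

```text
stand [0.61690257 0.01102466 0.086     ] plate [0.49807508 0.22262173 0.04      ] box [ 0.5152032  -0.28013857  0.06      ]
tri sleeve [0.62264441 0.01196948 0.08066463]
```

View pics/m1.png

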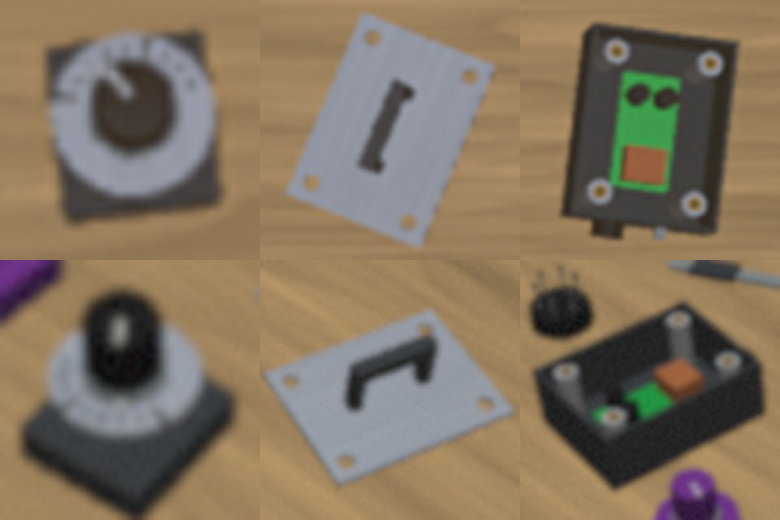

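The crops match the description. The bare plate has four holes and a bow handle, its x axis at about -0.36 rad. The grey stand's pointer sits about 0.7 rad before mark 5, which lies near world +x. I'll move to look at the box with the wrist camera, then go on to the driver.

Request:
step_arm(plan=[[[30,40,20,-0.1,100],[60,75,30,-0.2,100],[90,110,30,-0.3,100],[120,150,30,-0.4,100],[150,185,30,-0.4,100],[183,225,30,-0.4,100],[183,225,30,-0.4,100],[183,225,30,-0.4,100]]])

```text
time: 0.82
tool_pos: [0.4035, -0.2748, 0.1996]
ee_rot: [-3.139, -0.002, 0.014]
wrist_force: [-0.8, -0.5, 0.1]
width: 0.0942
```

```bash
python3 - <<'E'
from h import *
o=robot.get_obs();print(o['time'],o['tool_pos'],o['ee_rot'],o['joint_positions'])
snap('wrist','w1')
E
```

```text
0.8167 [ 0.40354579 -0.27481197  0.19962639] [-3.13866649e+00 -2.06713222e-03  1.42610210e-02] [-0.71688137 -0.05501345  1.45614486  0.00361063  1.74087523  0.84026131]
```

Request:
step_arm(plan=[[[35,40,0,0,100],[70,75,0,0,100],[90,110,0,0.1,100],[110,145,0,0.2,80],[110,180,0,0.3,70],[110,220,0,0.4,70],[110,240,0,0.4,70],[110,240,0,0.4,70]]])

```text
time: 1.53
tool_pos: [0.5099, -0.0372, 0.1995]
ee_rot: [-3.14, -0.0, 0.411]
wrist_force: [-0.5, -0.8, 0.6]
width: 0.0668
```

```bash
python3 - <<'E'
from h import *
o=robot.get_obs();print(o['time'],o['tool_pos'],o['ee_rot'],o['joint_positions'])
snap('wrist','w2')
m=np.vstack([cv2.imread('pics/w1.png'),cv2.imread('pics/w2.png')])
cv2.imwrite('pics/m2.png',np.hstack([cv2.imread('pics/w1.png'),cv2.imread('pics/w2.png')])[:, :])
a=cv2.imread('pics/w2.png')
print(proj('w2',[.6226,.012,.086]),proj('w1',[.515,-.28,.06]))
u,v=proj('w2',[.6226,.012,.06]).astype(int);u=np.clip(u,70,490);v=np.clip(v,70,350)
c=cv2.resize(a[v-70:v+70,u-70:u+70],(560,560),interpolation=cv2.INTER_CUBIC);print(u,v)
w=cv2.imread('pics/w1.png');cv2.imwrite('pics/m2.png',c)
u,v=proj('w1',[.515,-.28,.06]).astype(int);print(u,v)
u=np.clip(u,100,460);v=np.clip(v,90,330)
cv2.imwrite('pics/m3.png',cv2.resize(w[v-90:v+90,u-100:u+100],None,fx=3,fy=3,interpolation=cv2.INTER_CUBIC));print(u,v)
E
```

```text
1.5333 [ 0.50987381 -0.03718321  0.19951236] [-3.13991410e+00 -1.12240254e-04  4.10545508e-01] [-1.84843650e-01 -2.79141506e-03  1.40547227e+00  1.47365863e-03
  1.73976008e+00  9.75654270e-01]
[276.27476847  75.21004338] [282.69226785  90.63698045]
276 78
282 90
282 90
```

View pics/m2.png

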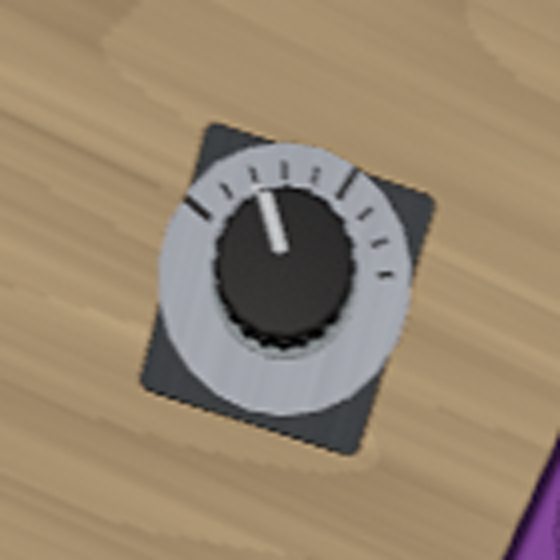

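View pics/m3.png

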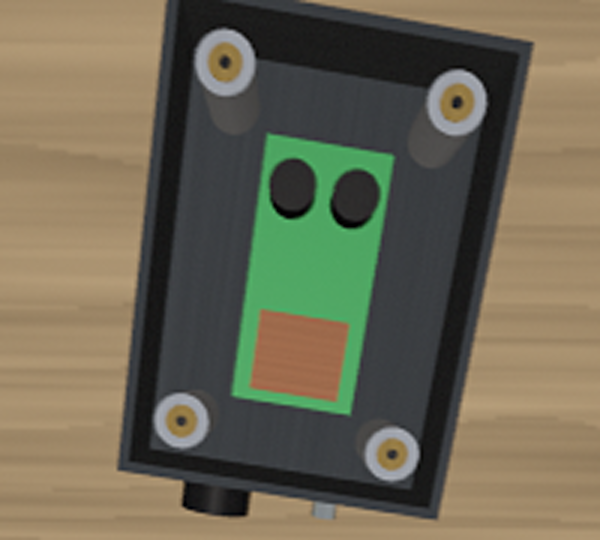

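The wrist crops show:
- **Sleeve:** top centred at (285,255) in the crop, pointer towards (262,190), just past the third mark (value 2). Thick marks are 0 at (198,208) and 5 at (348,185).
- **Box:** four thread dots at (225,62), (457,102), (181,421) and (391,455).

Next I'll compute the positions.

```bash
python3 - <<'E'
from h import *
P=lambda u,v:('w2',206+u/4,8+v/4)
print('sleeve tri',tri([P(285,254),('top0',276.5,167.2)]))
c=at(*P(285,254),.086);d=at(*P(286,279),.048);print('sleeve',c,'disc',d)
ang=lambda p,q:np.arctan2(*(p-q)[[1,0]])
t=at(*P(262,190),.086);b=at(*P(282,250),.086);print('pointer',ang(t,b),ang(t,c))
for m in[(198,208),(224,190),(252,175),(284,169),(315,175),(348,185),(364,214),(378,243),(385,274)]:print(round(ang(at(*P(*m),.048),d),3),end=' ')
B=[(225,62),(457,102),(181,421),(391,455)]
T=[(372.8,183.7),(401.5,187.7),(367.6,226.8),(396.5,230.8)]
q=[]
for (u,v),t in zip(B,T):
    X=at('w1',182+u/3,v/3,.06);q.append(X);print('\nboss',X.round(4),'top',at('top0',*t,.06).round(4),'tri',tri([('w1',182+u/3,v/3),('top0',*t)]).round(4),end='')
q=np.array(q);print('\ncentre',q.mean(0),'yaw',ang(q[0],q[2]),ang(q[1],q[3]),np.linalg.norm(q[0]-q[2]),np.linalg.norm(q[0]-q[1]),np.linalg.norm(q[2]-q[3]))
E
```

```text
sleeve tri [0.62430271 0.01151452 0.09377631]
sleeve [0.62607116 0.01246414 0.086     ] disc [0.62520064 0.01173402 0.048     ]
pointer 0.7572548145082579 0.7823228531274463
1.339 1.055 0.75 0.431 0.119 -0.208 -0.503 -0.813 -1.114 
boss [ 0.5814 -0.2526  0.06  ] top [ 0.5822 -0.2538  0.06  ] tri [ 0.5813 -0.253   0.0625]
boss [ 0.5703 -0.332   0.06  ] top [ 0.5707 -0.3326  0.06  ] tri [ 0.5705 -0.3324  0.0599]
boss [ 0.462  -0.2356  0.06  ] top [ 0.4636 -0.2371  0.06  ] tri [ 0.4628 -0.2362  0.0665]
boss [ 0.4506 -0.3149  0.06  ] top [ 0.4522 -0.316   0.06  ] tri [ 0.4517 -0.3136  0.071 ]
centre [ 0.51605657 -0.28378139  0.06      ] yaw -0.14090831224294456 -0.14217609595650993 0.12053648474096985 0.08024900409249114 0.08009584437242734
```

The sleeve axis is near (0.6255, 0.012). The pointer is at 0.76 rad, which is value 2, and mark 5 is near -0.18, so it needs about -0.9 rad. The box centre is (0.516, -0.284) with yaw -0.141.

Request:
step_arm(plan=[[[30,15,0,0,70],[60,30,0,0,70],[90,45,0,0,70],[115,51,-20,0,70],[115,51,-50,0,70],[115,51,-70,0,70],[115,51,-70,0,70],[115,51,-70,0,70]]])

```text
time: 2.25
tool_pos: [0.6242, 0.0082, 0.1278]
ee_rot: [-3.141, 0.004, 0.403]
wrist_force: [0.3, -0.1, -0.2]
width: 0.0658
```

Request:
step_arm(plan=[[[0,0,0,0,70],[0,0,0,0,70]]])

```text
time: 2.42
tool_pos: [0.6264, 0.0093, 0.1325]
ee_rot: [3.139, -0.004, 0.404]
wrist_force: [-0.5, -0.3, 0.8]
width: 0.0654
```

Request:
step_arm(plan=[[[0,1,-25,0,70],[0,1,-50,0,70],[0,1,-65,0,70],[0,1,-72,0,70],[0,1,-72,0,70],[0,1,-72,0,30],[0,1,-72,0,10],[0,1,-72,0,10]]])

```text
time: 3.08
tool_pos: [0.6265, 0.0115, 0.06]
ee_rot: [3.14, -0.003, 0.406]
wrist_force: [0.7, 0.6, 0.4]
width: 0.0493
```

Request:
step_arm(plan=[[[0,0,0,0,10],[0,0,0,0,10],[0,0,0,0,10],[0,0,0,0,10]]])

```text
time: 3.42
tool_pos: [0.6252, 0.0117, 0.058]
ee_rot: [3.141, -0.0, 0.406]
wrist_force: [-0.5, 0.4, -0.3]
width: 0.0225
```

The width went below the 36 mm sleeve diameter, so something is off. I'll look.

```bash
python3 - <<'E'
from h import *
o=robot.get_obs();print(o['tool_pos'],o['width'],o['wrist_force'])
snap('wrist','w3');snap('scene','s3')
a=cv2.imread('pics/w3.png');b=cv2.imread('pics/s3.png')
m=np.hstack([cv2.resize(a[60:340,140:420],(400,400)),cv2.resize(b[150:290,190:330],(400,400),interpolation=cv2.INTER_CUBIC)])
cv2.imwrite('pics/m4.png',m)
E
```

```text
[0.62524039 0.01166146 0.05795979] 0.022481297670673046 [-0.53192147  0.37650186 -0.27047431]
```

View pics/m4.png

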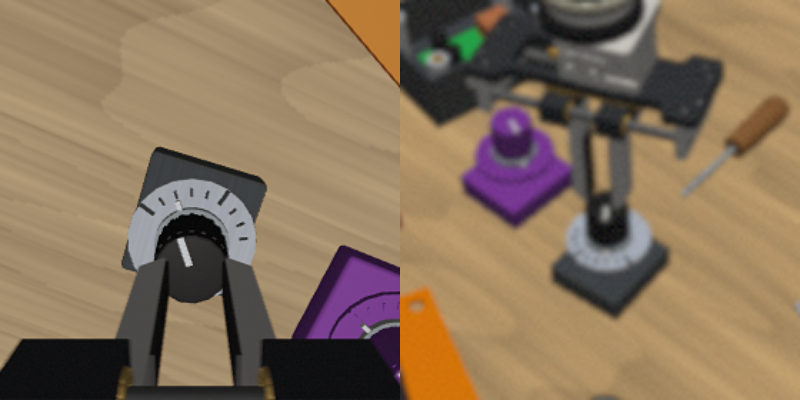

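```bash
python3 - <<'E'
from h import *
k=400/280
P=lambda u,v:('w3',140+u/k,60+v/k)
print(at(*P(190,267),.086), tri([P(190,267),('w2',206+285/4,8+254/4)]),proj('w3',[.6255,.012,.086]))
print('disc w3',at(*P(192,238),.048),'line start',at(*P(188,265),.086))
print('tcp px',proj('w3',[.6252,.0117,.058]), 'scene', proj('s3',[.6252,.0117,.058]), proj('s3',[.6255,.012,.086]),'=> crop x400/140')
print([ (proj('s3',p)-[190,150])*400/140+[400,0] for p in([.6252,.0117,.058],[.6255,.012,.086])])
print(tri([('top0',276.5,167.2),('scene0',263,222)]))
E
```

```text
[0.62513402 0.01393413 0.086     ] [0.62567851 0.01322839 0.08656182] [275.93234257 247.50187506]
disc w3 [0.62610293 0.01358373 0.048     ] line start [0.62568267 0.01516337 0.086     ]
tcp px [276.17816731 233.05957731] scene [262.01177092 229.12452454] [261.45278282 221.04292611] => crop x400/140
[array([605.74791692, 226.07007011]), array([604.15080805, 202.97978888])]
[0.62408318 0.01248949 0.08229608]
```

The vision agrees that the sleeve is between the fingers. I'll let the grip settle and read it again.

Request:
step_arm(plan=[[[0,0,0,0,10],[0,0,0,0,10],[0,0,0,0,10]]])

```text
time: 3.77
tool_pos: [0.6251, 0.0117, 0.0576]
ee_rot: [3.142, 0.0, 0.406]
wrist_force: [-0.2, -0.8, 0.4]
width: 0.0095
```

```bash
python3 - <<'E'
from h import *
o=robot.get_obs();print(o['tool_pos'],o['width'],o['wrist_force'],o['wrist_torque'])
snap('wrist','w4');snap('scene','s4')
a=cv2.imread('pics/w4.png');b=cv2.imread('pics/s4.png')
m=np.hstack([cv2.resize(a[190:330,200:350],(430,400),interpolation=cv2.INTER_CUBIC),cv2.resize(b[180:260,225:300],(370,400),interpolation=cv2.INTER_CUBIC)])
cv2.imwrite('pics/m5.png',m)
E
```

```text
[0.62508379 0.01166039 0.05762645] 0.0094689281792938 [-0.20277416 -0.81413117  0.40070404] [-0.0357167   0.00607384 -0.02285474]
```

View pics/m5.png

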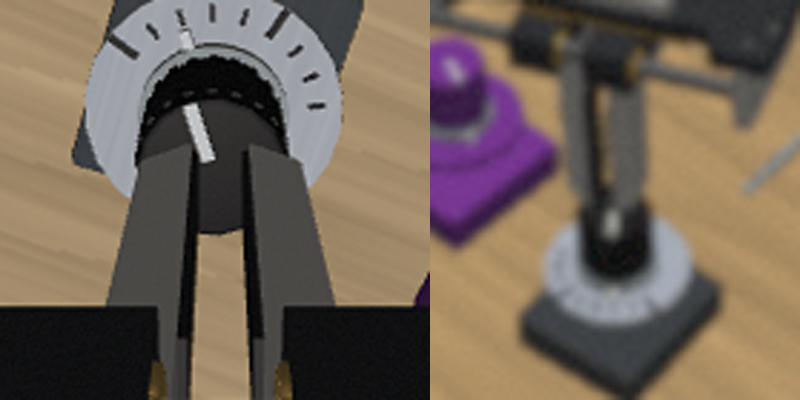

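The fingertips are visibly above the sleeve top: they occlude it in both views, at 9.5 mm opening and with no force. The real tips therefore sit about 30-35 mm higher than the stated TCP. The camera pose checks out against the disc scale and the sleeve height, so the finger length is what differs. I'll open, go 24 mm lower (the tips stay clear of the disc, since they are at 0.086 or above now) and close again.

Request:
step_arm(plan=[[[0,0,0,0,70],[0,0,0,0,70],[0,0,0,0,70],[0,0,0,0,70],[0,0,0,0,70],[0,0,0,0,70],[0,0,0,0,70],[0,0,0,0,70]]])

```text
time: 4.53
tool_pos: [0.6251, 0.0116, 0.0577]
ee_rot: [3.141, 0.0, 0.406]
wrist_force: [0.3, -0.3, -0.3]
width: 0.0591
```

Request:
step_arm(plan=[[[0,0,-5,0,70],[0,0,-10,0,70],[0,0,-15,0,70],[0,0,-20,0,70],[0,0,-24,0,70],[0,0,-24,0,70]]])

```text
time: 5.03
tool_pos: [0.6241, 0.0117, 0.0319]
ee_rot: [-3.14, 0.003, 0.406]
wrist_force: [-0.2, -0.1, -0.7]
width: 0.0656
```

Request:
step_arm(plan=[[[0,0,0,0,10],[0,0,0,0,10],[0,0,0,0,10],[0,0,0,0,10],[0,0,0,0,10],[0,0,0,0,10],[0,0,0,0,10],[0,0,0,0,10]]])

```text
time: 5.7
tool_pos: [0.6246, 0.0134, 0.0341]
ee_rot: [-3.139, -0.0, 0.407]
wrist_force: [-2.1, 4.6, 2.4]
width: 0.0342
```

The width is now 34 mm, so the sleeve is gripped. I'll turn it -0.92 rad.

Request:
step_arm(plan=[[[0,1,0,-0.1,10],[0,1.5,0,-0.2,10],[0,1.5,0,-0.3,10],[0,1.5,0,-0.4,10],[0,1.5,0,-0.5,10],[0,1.5,0,-0.6,10],[0,1.5,0,-0.7,10],[0,1.5,0,-0.8,10]]])

```text
time: 6.37
tool_pos: [0.6246, 0.0135, 0.0341]
ee_rot: [3.141, 0.001, -0.399]
wrist_force: [-2.0, 2.3, 2.2]
width: 0.0341
```

Request:
step_arm(plan=[[[0,0,0,-0.1,10],[0,0,0,-0.13,10],[0,0,0,-0.13,10],[0,0,0,-0.13,10]]])

```text
time: 6.7
tool_pos: [0.6247, 0.0135, 0.0341]
ee_rot: [3.142, 0.001, -0.523]
wrist_force: [-3.1, 2.9, 3.1]
width: 0.0344
```

```bash
python3 - <<'E'
from h import *
o=robot.get_obs();print(o['tool_pos'],o['ee_rot'],o['width'],o['wrist_force'],o['wrist_torque'])
snap('wrist','w5')
a=cv2.imread('pics/w5.png')
u,v=proj('w5',[.6255,.013,.05]).astype(int);print(u,v)
v=min(v,350)
cv2.imwrite('pics/m6.png',cv2.resize(a[v-70:v+70,u-80:u+80],(640,560),interpolation=cv2.INTER_CUBIC))
E
```

```text
[0.62466414 0.01352314 0.03408799] [ 3.14151770e+00  8.87128133e-04 -5.22891092e-01] 0.03436185585336991 [-3.07617533  2.94490919  3.13182236] [0.60783551 0.60864645 0.02688467]
275 240
```

View pics/m6.png

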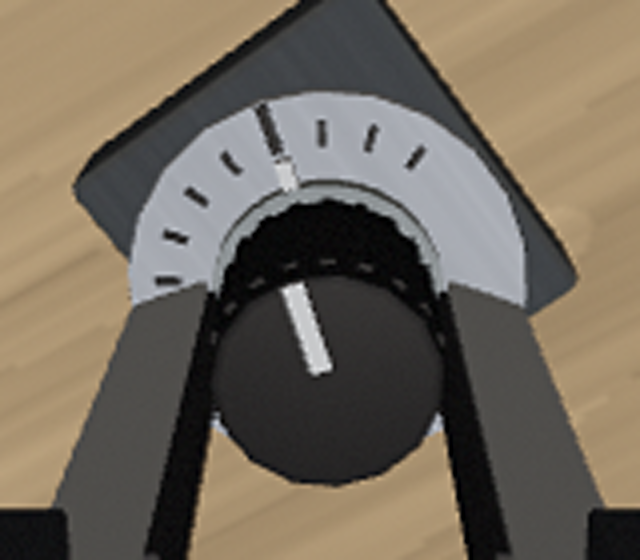

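The pointer stands on the thick mark 5, with marks 6, 7 and 8 to its right. I'll release, rise and go to view the plate.

Request:
step_arm(plan=[[[0,0,0,0,70],[0,0,0,0,70],[0,0,0,0,70],[0,0,0,0,70],[0,0,0,0,70],[0,0,30,0,70],[0,0,60,0,70],[0,0,90,0,70]]])

```text
time: 7.42
tool_pos: [0.6246, 0.0129, 0.1238]
ee_rot: [3.14, 0.002, -0.524]
wrist_force: [1.4, -0.2, 0.9]
width: 0.0657
```

Request:
step_arm(plan=[[[-30,20,35,0.05,70],[-60,50,70,0.1,70],[-95,80,75,0.15,70],[-130,110,75,0.15,70],[-165,140,75,0.15,70],[-195,175,75,0.15,70],[-200,190,75,0.15,70],[-200,190,75,0.15,70]]])

```text
time: 8.08
tool_pos: [0.422, 0.2068, 0.1997]
ee_rot: [-3.139, 0.0, -0.369]
wrist_force: [0.3, -0.5, 0.4]
width: 0.0655
```

```bash
python3 - <<'E'
from h import *
o=robot.get_obs();print(o['time'],o['tool_pos'],o['ee_rot'],o['joint_positions'],o['width'])
snap('wrist','w6'); snap('top','t6')
a=cv2.imread('pics/w6.png')
u,v=proj('w6',[.5,.222,.03]).astype(int);u=np.clip(u,100,460);v=np.clip(v,100,320);print(u,v)
b=cv2.imread('pics/t6.png')
m=np.hstack([cv2.resize(a[v-100:v+100,u-100:u+100],(500,500),interpolation=cv2.INTER_CUBIC),cv2.resize(b[150:200,261:291],(300,500),interpolation=cv2.INTER_CUBIC)])
cv2.imwrite('pics/m7.png',m)
E
```

```text
8.0833 [0.42196583 0.20677299 0.1997319 ] [-3.13879243e+00  3.15747398e-04 -3.68871731e-01] [ 0.33295049 -0.09793694  1.49597055  0.00237704  1.74199183  2.27302578] 0.06549772768146035
241 131
```

View pics/m7.png

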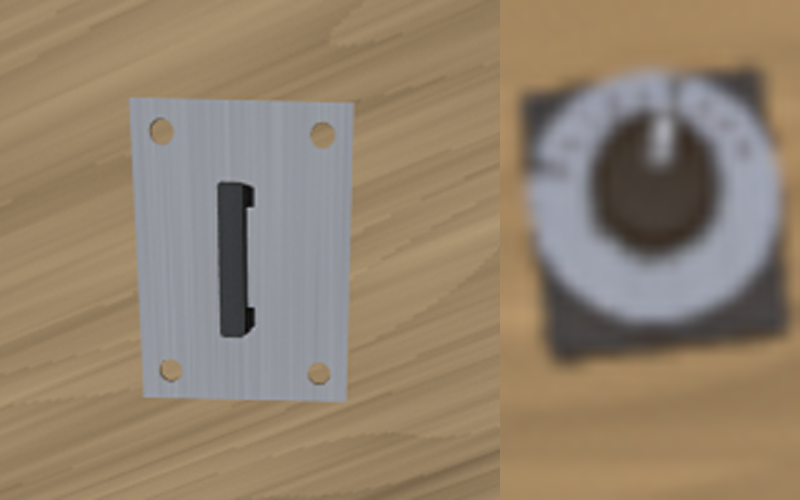

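The sleeve stays on mark 5 after release. In the wrist crop the plate's holes are at (161,131), (322,135), (171,370) and (319,373), and the handle's top face is centred at about (231,258).

```bash
python3 - <<'E'
from h import *
P=lambda u,v:('w6',141+u/2.5,31+v/2.5)
H=[(161,131),(322,135),(171,370),(319,373)]
ang=lambda p,q:np.arctan2(*(p-q)[[1,0]])
q=np.array([at(*P(*h),.004) for h in H]);print(q.round(4),'c',q.mean(0),ang(q[0],q[2]),ang(q[1],q[3]),np.linalg.norm(q[0]-q[2]),np.linalg.norm(q[0]-q[1]))
h=at(*P(231,259),.05);print('handle',h,ang(at(*P(231,182),.05),at(*P(231.5,336),.05)))
# top view check: crop m1 of plate, scale 260/70, origin (165,181), offset 260
T=[(372,38),(469,76),(312,183),(408,222)]
t=np.array([at('top0',165+(u-260)*70/260,181+v*70/260,.004) for u,v in T]);print('top c',t.mean(0),ang(t[0],t[2]),ang(t[1],t[3]))
print('tri handle',tri([P(231,259),('top0',165+(386.5-260)*70/260,181+126*70/260)]))
print('shift',(q.mean(0)-robot.get_obs()['tool_pos'])*1000)
E
```

```text
[[0.5697 0.244  0.004 ]
 [0.5392 0.1702 0.004 ]
 [0.4587 0.2894 0.004 ]
 [0.4284 0.2156 0.004 ]] c [0.49898991 0.22981546 0.004     ] -0.38847793790818413 -0.3888928677148273 0.11999286888701806 0.0798507254760044
handle [0.50011852 0.22948395 0.05      ] -0.4047454724807023
top c [0.49999374 0.22802207 0.004     ] -0.38363904480200917 -0.3913640583847078
tri handle [0.50017523 0.22865006 0.0379499 ]
shift [  74.57867361   25.46749062 -195.25598136]
```

Request:
step_arm(plan=[[[30,10,-10,0,70],[60,20,-40,-0.02,70],[75,24,-80,-0.02,60],[75,24,-115,-0.02,50],[75,24,-130,-0.02,50],[75,24,-130,-0.02,50],[75,24,-130,-0.02,50],[75,24,-130,-0.02,50]]])

```text
time: 8.85
tool_pos: [0.5021, 0.2265, 0.0704]
ee_rot: [-3.14, -0.003, -0.396]
wrist_force: [-0.1, -0.3, 0.9]
width: 0.0469
```

Request:
step_arm(plan=[[[0,0,0,0,50],[0,0,0,0,50]]])

```text
time: 9.02
tool_pos: [0.5018, 0.2273, 0.0713]
ee_rot: [-3.139, -0.004, -0.395]
wrist_force: [-0.4, 0.2, 0.1]
width: 0.0469
```

Request:
step_arm(plan=[[[-2,2,-20,0.007,50],[-2,2,-40,0.007,50],[-2,2,-55,0.007,50],[-2,2,-62,0.007,50],[-2,2,-62,0.007,50],[-2,2,-62,0.007,50]]])

```text
time: 9.52
tool_pos: [0.4987, 0.2294, 0.0077]
ee_rot: [-3.141, -0.001, -0.387]
wrist_force: [-0.3, -1.0, -0.2]
width: 0.0473
```

Request:
step_arm(plan=[[[0,0,-4,0,50],[0,0,-8,0,50],[0,0,-12,0,50],[0,0,-15,0,50],[0,0,-15,0,50]]])

```text
time: 9.93
tool_pos: [0.4975, 0.2289, -0.0091]
ee_rot: [3.141, 0.001, -0.387]
wrist_force: [-0.7, -0.8, 0.1]
width: 0.0471
```

Request:
step_arm(plan=[[[0,0,0,0,5],[0,0,0,0,5],[0,0,0,0,5],[0,0,0,0,5],[0,0,0,0,5],[0,0,0,0,5],[0,0,0,0,5],[0,0,0,0,5]]])

```text
time: 10.6
tool_pos: [0.4983, 0.2295, -0.0081]
ee_rot: [-3.141, -0.0, -0.387]
wrist_force: [0.1, 2.2, 0.2]
width: 0.0118
```

Request:
step_arm(plan=[[[0,0,0,0,5],[0,0,0,0,5],[0,0,0,0,5]]])

```text
time: 10.85
tool_pos: [0.4984, 0.2295, -0.0081]
ee_rot: [-3.141, -0.0, -0.387]
wrist_force: [0.2, 1.7, 0.0]
width: 0.0121
```

The handle is gripped at 12 mm. I'll lift.

Request:
step_arm(plan=[[[0,0,8,0,5],[0,0,20,0,5],[0,0,40,0,5],[0,0,60,0,5],[0,0,80,0,5],[0,0,100,0,5],[0,0,120,0,5],[0,0,130,0,5]]])

```text
time: 11.52
tool_pos: [0.4992, 0.2292, 0.1254]
ee_rot: [-3.139, -0.004, -0.387]
wrist_force: [0.4, 0.3, -1.9]
width: 0.0114
```

Request:
step_arm(plan=[[[0,-10,0,0,5],[0,-30,0,0.03,5],[0,-55,0,0.06,5],[0,-80,0,0.09,5],[5,-105,0,0.12,5],[5,-130,0,0.15,5],[5,-155,0,0.18,5],[5,-180,0,0.2,5]]])

```text
time: 12.18
tool_pos: [0.5015, 0.0471, 0.1199]
ee_rot: [3.14, 0.003, -0.186]
wrist_force: [0.8, -0.8, -3.9]
width: 0.0117
```

Request:
step_arm(plan=[[[0,-25,0,0.02,5],[0,-50,0,0.03,5],[0,-75,0,0.045,5],[5,-100,0,0.045,5],[5,-125,0,0.045,5],[5,-150,0,0.045,5],[10,-175,0,0.045,5],[10,-200,0,0.045,5]]])

```text
time: 12.85
tool_pos: [0.5118, -0.1525, 0.1199]
ee_rot: [-3.142, 0.003, -0.143]
wrist_force: [0.3, 1.1, -2.9]
width: 0.0118
```

Request:
step_arm(plan=[[[0,-25,0,0,5],[0,-50,0,0,5],[2,-75,0,0,5],[2,-95,0,0,5],[2,-110,0,0,5],[2,-120,0,0,5],[2,-128,0,0,5],[2,-131,0,0,5]]])

```text
time: 13.52
tool_pos: [0.5146, -0.2825, 0.121]
ee_rot: [-3.141, 0.001, -0.143]
wrist_force: [0.6, 1.3, -3.3]
width: 0.0118
```

Request:
step_arm(plan=[[[0,0,0,0,5],[0,0,0,0,5],[0,0,0,0,5],[0,0,0,0,5],[0,0,0,0,5]]])

```text
time: 13.93
tool_pos: [0.5153, -0.2812, 0.1219]
ee_rot: [3.142, -0.0, -0.141]
wrist_force: [0.4, -0.0, -3.3]
width: 0.012
```

I'm now above the box and correct by (0,-3). I'll come down to about 30 mm above the rim and look before the final height.

Request:
step_arm(plan=[[[0,-3,-10,0,5],[0,-3,-20,0,5],[0,-3,-30,0,5],[0,-3,-38,0,5],[0,-3,-40,0,5],[0,-3,-40,0,5],[0,-3,-40,0,5],[0,-3,-40,0,5]]])

```text
time: 14.6
tool_pos: [0.5155, -0.2851, 0.0823]
ee_rot: [3.141, -0.001, -0.142]
wrist_force: [0.9, 0.3, -3.2]
width: 0.0119
```

```bash
python3 - <<'E'
from h import *
o=robot.get_obs();print(o['time'],o['tool_pos'],o['ee_rot'],o['wrist_force'],o['width'])
snap('wrist','w8'); snap('top','t8'); snap('scene','s8')
a=cv2.imread('pics/w8.png')
u,v=proj('w8',[.516,-.284,.09]).astype(int);print(u,v)
y0=max(0,v-115);x0=u-100;print(x0,y0)
b=cv2.imread('pics/s8.png')
A=cv2.resize(a[y0:y0+240,x0:x0+200],(500,600),interpolation=cv2.INTER_CUBIC)
B=cv2.resize(b[110:210,165:265],(300,300),interpolation=cv2.INTER_CUBIC)
C=cv2.resize(cv2.imread('pics/t8.png')[168:248,343:423],(300,300),interpolation=cv2.INTER_CUBIC)
cv2.imwrite('pics/m8.png',np.hstack([A,np.vstack([B,C])]))
E
```

```text
14.6 [ 0.51549843 -0.28510592  0.08229316] [ 3.14104712e+00 -1.03991667e-03 -1.42229661e-01] [ 0.91457695  0.31237492 -3.19231442] 0.011871598846149653
274 236
174 121
```

View pics/m8.png

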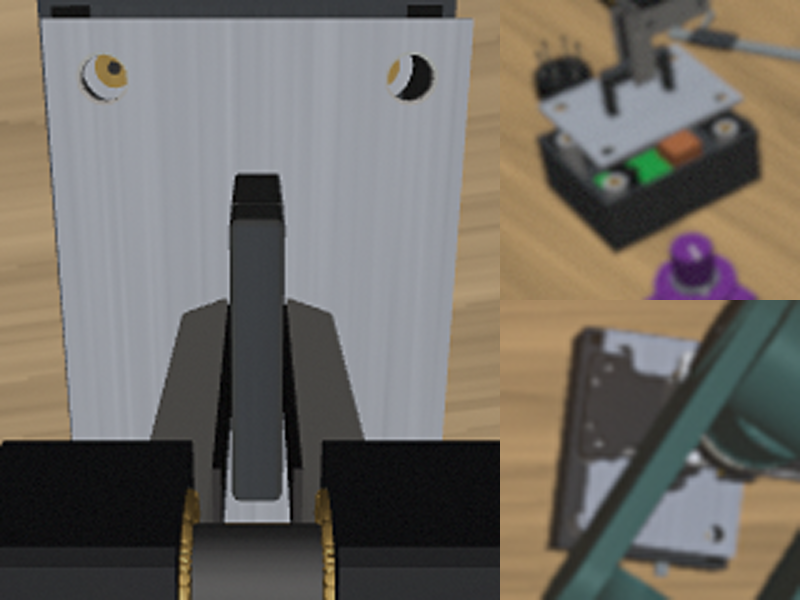

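The plate hangs level over the box. The left thread dot shows in its hole at crop (114,68), but the right insert is cut off, at (393,72) in a hole centred at (410,78). There is a small lateral offset, which I'll measure.

```bash
python3 - <<'E'
from h import *
P=lambda u,v:('w8',174+u/2.5,121+v/2.5)
ang=lambda p,q:np.arctan2(*(p-q)[[1,0]])
for z in(.0904,.0944):
  l=at(*P(104,78),z);r=at(*P(410,78),z);print(z,l.round(4),r.round(4),'sep',np.linalg.norm(l-r),'yaw',ang(l,r)-np.pi/2)
yaw=ang(l,r)-np.pi/2
c=(l+r)/2-.06*np.array([np.cos(yaw),np.sin(yaw),0]);print('plate centre',c)
print('dot seen',at(*P(114,68),.06))
for b in([.5814,-.2526,.06],[.5703,-.332,.06]):print('expected dot crop',(proj('w8',b)-[174,121])*2.5)
# plate edges far corners and refined hole centre by contour
a=cv2.imread('pics/w8.png')
for e in((42,20),(472,20)):print('corner',at(*P(*e),.0944))
# handle lateral: tool-frame
print('handle top far end',at(*P(257,176),.0904+.05), 'tcp',robot.get_obs()['tool_pos'])
E
```

```text
0.0904 [ 0.5809 -0.2541  0.0904] [ 0.5693 -0.3345  0.0904] sep 0.08127847831440038 yaw -0.14288610185237394
0.0944 [ 0.5812 -0.2549  0.0944] [ 0.5698 -0.3338  0.0944] sep 0.0797146050179225 yaw -0.14288610185237482
plate centre [ 0.5160893  -0.28580356  0.0944    ]
dot seen [ 0.58126382 -0.25142598  0.06      ]
expected dot crop [117.71834705  66.98849147]
expected dot crop [382.12435494  65.92040354]
corner [ 0.59776754 -0.24210878  0.0944    ]
corner [ 0.58214464 -0.35075126  0.0944    ]
handle top far end [ 0.55993894 -0.29201079  0.1404    ] tcp [ 0.51551244 -0.28513159  0.08245572]
```

The plate centre is (0.516, -0.2858), against (0.516, -0.283) for the box. I'll shift y by +2.8 mm and go down 15 mm.

Request:
step_arm(plan=[[[0,1.5,-3,0,5],[0,2.8,-7,0,5],[0,2.8,-11,0,5],[0,2.8,-14,0,5],[0,2.8,-15,0,5],[0,2.8,-15,0,5],[0,2.8,-15,0,5],[0,2.8,-15,0,5]]])

```text
time: 15.42
tool_pos: [0.5152, -0.2822, 0.0669]
ee_rot: [3.141, -0.0, -0.142]
wrist_force: [-0.4, 0.2, -3.1]
width: 0.0116
```

```bash
python3 - <<'E'
from h import *
o=robot.get_obs();print(o['time'],o['tool_pos'],o['ee_rot'],o['wrist_force'],o['width'])
snap('wrist','w9'); snap('scene','s9')
a=cv2.imread('pics/w9.png')
b=cv2.imread('pics/s9.png')
A=cv2.resize(a[125:175,174:374],(800,200),interpolation=cv2.INTER_CUBIC)
B=cv2.resize(b[125:205,165:265],(500,400),interpolation=cv2.INTER_CUBIC)
B=np.hstack([B,cv2.resize(b[200:260,235:295],(300,400),interpolation=cv2.INTER_CUBIC)])
cv2.imwrite('pics/m9.png',np.vstack([A,B]))
E
```

```text
15.4167 [ 0.51524847 -0.28221435  0.06689407] [ 3.14127873e+00 -3.49093441e-04 -1.42271005e-01] [-0.44611218  0.20125672 -3.14454511] 0.01161076551727477
```

View pics/m9.png

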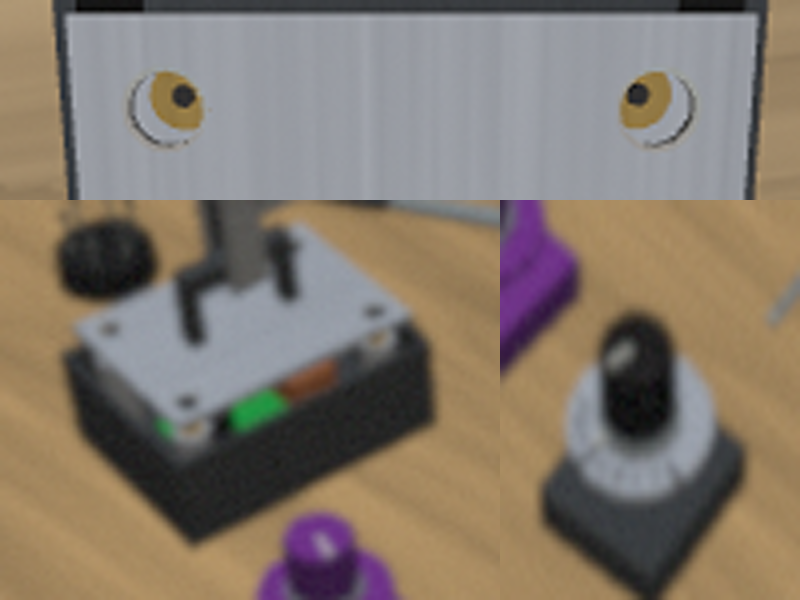

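The view is now symmetric: dots at (184,95) and (638,94), in holes centred at about (166,109) and (657,109). I'll check this in numbers.

```bash
python3 - <<'E'
from h import *
P=lambda u,v:('w9',174+u/4,125+v/4)
z=.0669+.0081+.004
for h,d in(((166,109),(184,95)),((657,109),(638,94))):
    H=at(*P(*h),z);D=at(*P(*d),.06);print(H.round(4),D.round(4),'plate-thread mm',((H-D)[:2]*1000).round(1))
print(np.linalg.norm(at(*P(166,109),z)-at(*P(657,109),z)),robot.get_obs()['qvel'].round(4))
E
```

```text
[ 0.5809 -0.2519  0.079 ] [ 0.5815 -0.2517  0.06  ] plate-thread mm [-0.6 -0.3]
[ 0.5695 -0.3311  0.079 ] [ 0.5702 -0.3314  0.06  ] plate-thread mm [-0.7  0.4]
0.07992988797145988 [ 0.0008  0.0006  0.0016  0.0013 -0.0011 -0.0028]
```

The offset is under 1 mm, and the hole spacing of 79.9 mm confirms the height. I'll let it settle, then hand in.

Request:
step_arm(plan=[[[0.5,0,0,0,5],[0.5,0,0,0,5],[0.5,0,0,0,5],[0.5,0,0,0,5],[0.5,0,0,0,5],[0.5,0,0,0,5],[0.5,0,0,0,5],[0.5,0,0,0,5]]])

```text
time: 16.18
tool_pos: [0.5156, -0.2821, 0.0667]
ee_rot: [3.142, 0.0, -0.142]
wrist_force: [-0.1, -0.7, -3.2]
width: 0.0117
```

```bash
python3 - <<'E'
from h import *
o=robot.get_obs();print(o['time'],o['tool_pos'],o['ee_rot'],o['wrist_force'],o['width'],abs(o['qvel']).max())
print(robot.close_job())
E
```

```text
16.1833 [ 0.51560333 -0.2820589   0.06670179] [ 3.14151369e+00  2.85854984e-05 -1.42180977e-01] [-0.12215643 -0.72542372 -3.20797449] 0.011745262396036142 0.002371581904016311
the job is handed in; nothing more can be done
None
```

I turned the sleeve from 2 to 5 and let go of it. I then lifted the bare aluminium plate by its handle and handed in at about 16 s, still holding it level and still over the box.

**Last checks:**
- **Alignment:** before a final 0.5 mm nudge, the two front holes were within 0.8 mm of their threads in the wrist view. The two rear holes were not seen directly; their position follows from the plate's yaw, which matches the box to about 1 mrad.
- **Height:** the underside is about 15 mm above the rim. This comes from the lift from the bench, and the measured hole spacing (79.9 mm against 80 mm) agrees.
- **Contact and grip:** the wrist carries 3.2 N, the plate's own weight, so nothing suggests contact with the box. The handle is held at 11.7 mm, and the arm was practically still.
- **Sleeve:** the top view after release showed the pointer on mark 5, and nothing has touched it since.

**What disagreed:** the real fingertips end about 30–40 mm higher than the stated tool point. The first grip closed above the sleeve without touching it. I found this from the width reading and the pictures, and gripped lower from then on.

I took no final picture of the bystanders; no move came near them and no unexpected force showed.

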